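Stopper the freeze-dried vials

TASK

Three vials are back from the freeze dryer with their grey rubber stoppers still standing raised: with a light touch of the fingertips from above, press each stopper fully home, the smallest vial first, then the medium one, then the largest, so that the smallest sample is sealed soonest. Press gently, do not start on a stopper before the one before it is home, and leave the vials standing where they are: do not pick up, push aside or tip them, or disturb the other things on the bench.

Things in the scene. Friction and masses are not known exactly. Their poses are not given: they have to be found in the camera images.
- vial_small: the smallest of the three glass vials: 32 mm across, glass 40 mm tall (55 mm to the top of its raised stopper), with a blank white label, standing loose on the bench; origin at the centre of its underside, z up
- stopper_small_top (a point): centre of the flat top of the small vial's grey rubber stopper, a round flange 24 mm across and 6 mm thick on a narrower plug; on the vial's axis, it moves down with the stopper and is 46 mm above the bench when the stopper is home; the rubber is springy, its top gives about 1 mm for every 4 N pressed and comes back
- stopper_small (a joint): how far the small vial's stopper has been pushed in, in m: about 0 when raised, 0.009 when fully home with its flange on the glass lip; it slides straight down against about 4 N of friction (more when pushed fast), stops at 0.009 (10 N is ample to bring it home), and stays where it is left
- vial_medium: the middle-sized of the three glass vials: 40 mm across, glass 60 mm tall (75 mm to the top of its raised stopper), with a blank white label, standing loose on the bench; origin at the centre of its underside, z up
- stopper_medium_top (a point): centre of the flat top of the medium vial's grey rubber stopper, a round flange 28 mm across and 6 mm thick on a narrower plug; on the vial's axis, it moves down with the stopper and is 66 mm above the bench when the stopper is home; the rubber is springy, its top gives about 1 mm for every 4 N pressed and comes back
- stopper_medium (a joint): how far the medium vial's stopper has been pushed in, in m: about 0 when raised, 0.009 when fully home with its flange on the glass lip; it slides straight down against about 4 N of friction (more when pushed fast), stops at 0.009 (10 N is ample to bring it home), and stays where it is left
- vial_large: the largest of the three glass vials: 52 mm across, glass 85 mm tall (100 mm to the top of its raised stopper), with a blank white label, standing loose on the bench; origin at the centre of its underside, z up
- stopper_large_top (a point): centre of the flat top of the large vial's grey rubber stopper, a round flange 33 mm across and 6 mm thick on a narrower plug; on the vial's axis, it moves down with the stopper and is 91 mm above the bench when the stopper is home; the rubber is springy, its top gives about 1 mm for every 4 N pressed and comes back
- stopper_large (a joint): how far the large vial's stopper has been pushed in, in m: about 0 when raised, 0.009 when fully home with its flange on the glass lip; it slides straight down against about 4 N of friction (more when pushed fast), stops at 0.009 (10 N is ample to bring it home), and stays where it is left
- beaker: clear plastic beaker, 52 mm across and 62 mm tall, standing on the bench; a bystander, loose; origin at the centre of its underside
- bottle_3: reagent bottle with a screw cap, 45 mm across and 82 mm tall, closed; not one of the vials; a bystander, loose; origin at the centre of its underside
- petri_1: closed petri dish, 91 mm across, 16 mm high; a bystander, loose; origin at the centre of its underside
- tape_roll: roll of tape lying flat, 72 mm across, 19 mm high; a bystander, loose; origin at the centre of its underside
There are look-alikes about, which are no part of the job. Leave any purple look-alike of the vial_large alone.

How it is judged (in metres and radians):
On the way, in this order (a step that is already met when the one before it is completed fails the run):
1. the small vial's stopper is pressed home (value of joint stopper_small above 0.007 m), for 0.1 s.
2. the medium vial's stopper is pressed home (value of joint stopper_medium above 0.007 m), for 0.1 s.
3. the large vial's stopper is pressed home (value of joint stopper_large above 0.007 m), for 0.1 s.
At the end, for the whole second after the job is handed in: all three stoppers are home (pushed in more than 7 of their 9 mm) and every vial stands upright (within 0.1 rad), at rest, within 30 mm of where it stood (value of joint each of stopper_small, stopper_medium, stopper_large above 0.007 m and angle between each of vial_small, vial_medium, vial_large's own z axis and vertical below 0.1 rad and distance of each of vial_small, vial_medium, vial_large from where it was at the start of the episode below 0.03 m and linear speed of each of vial_small, vial_medium, vial_large below 0.02 m/s); the robot touches nothing.
It fails at once if a stopper is pushed in (more than 3 mm) before the next smaller vial's stopper is home ((value of joint stopper_medium above 0.003 m and not (value of joint stopper_small above 0.007 m)) or (value of joint stopper_large above 0.003 m and not (value of joint stopper_medium above 0.007 m))).
It fails at once if a vial is lifted more than 10 mm off the bench or tipped more than 0.3 rad (height (world z) of any of vial_small, vial_medium, vial_large above 0.01 m or angle between any of vial_small, vial_medium, vial_large's own z axis and vertical above 0.3 rad).
It fails at once if a vial is shifted more than 30 mm (distance of any of vial_small, vial_medium, vial_large from where it was at the start of the episode above 0.03 m).
It fails at once if a vial or its stopper is pressed hard (over 40 N) (contact force between any of the fingers, the arm and vial_small above 40 N or contact force between any of the fingers, the arm and vial_medium above 40 N or contact force between any of the fingers, the arm and vial_large above 40 N).
It fails at once if another thing on the bench is moved more than 20 mm (distance of any of beaker, bottle_3, petri_1, tape_roll from where it was at the start of the episode above 0.02 m).
It also fails if it takes over 43 s, if anything falls off the work surface, if the arm or the gripper's body presses on something with over 40 N, if the wrist force passes 120 N, or if a joint passes its speed limit or range.

ROBOT

A 6-joint arm with a two-finger parallel gripper is mounted at the origin on a cart in front of the work surface, level with it; the furniture and walls round the work are solid. World frame = base frame: x ahead of the robot, y to its left, z up, the work surface at z = 0. Lengths are in mm, angles in degrees, forces in N, time in s.
With the tool pointing down it reaches from about 300 to 850 mm from the base axis. Payload 4.2 kg.
Tool frame: the origin (TCP) lies on the centre line of the jaws, within the pads' length; the fingertips stand 11 mm ahead of it and the grasp point (between the pads) lies 8 mm behind it; z points along the fingers, y is the line along which they close (so a half turn about z gives the same grasp; the last joint's range is limited). The gripper opens to 91 mm and grips with 3 to 60 N. Pads are 32 mm wide; open, the fingers measure 118 mm over their backs; the gripper's body (76 mm by 178 mm) begins 60 mm behind the grasp point.
Start: joints at [-77.235, 18.312, 89.639, -0, 72.044, -1.146], TCP at [138.244, -558.149, 224.976] pointing down, gripper open.
Joint ranges: [-177.97, 177.97], [-48.28, 115.42], [12.27, 149.76], [-77.06, 257.06], [2.81, 150.46], [-146.56, 146.56]. Speed limits (degrees/s): [147.25, 147.25, 180, 180, 180, 180].

INTERFACE

Orientations are given as [roll, pitch, yaw] about the fixed x, y, z axes, in that order (R = Rz(yaw) Ry(pitch) Rx(roll)).
In Python, from workcell import env, grab_frame, camera_model, models gives the robot as it stands.
- The arm moves only by the shell command python3 -m crank 'ROWS' [FORCE]. ROWS is text: rows parted by semicolons, each of 7 numbers parted by spaces: the closure, from -1 (fully open) to 1 (shut), so that 0 is half open, then the shift along the tool's x, y, z in mm, then the turn, a rotation vector about the tool's x, y, z in degrees. A call has 1 to 10 rows; each row shifts and turns the commanded pose from where the row before left it, along the tool's axes as they then stand; what a row does not reach is not made up. A row lasts 1/8 s, in which the tool goes at most 62.5 mm and 10.7 degrees, less where a joint would pass 70% of its speed; a pose out of reach is approached as far as the arm can. A call is refused whole if a number of a shift passes 62.5 or a number of a turn 10.7, either way. A call with a gripper value outside its range is refused whole. The fingers move at their own pace and stop on an object; FORCE is the grip in N (left out, the last holds). Time passes only in rows, so rows that do not move let the fingers close. It gives the time, the measured TCP pose, the force, the opening and the grip force at its end, in the units of the state.
- env.state(): the state, without advancing time (a new reading comes with each control period).
- grab_frame(name): name is "scene" or "top" or "wrist"; returns the picture (480x640x3 uint8, blue, green, red); there is no depth.
- camera_model(name): a dict with "K" (3x3 intrinsics, pixels), "k1" (the pictures are not rectified: a ray, as slopes to the right and down, at radius r is drawn at 1 + k1 r^2 times it, then the intrinsics apply), "R" (3x3) and "t" (3): a world point X has camera coordinates R X + t; the wrist camera has in their place "mount" (4x4, takes a point from camera to tool coordinates, whose origin is the TCP and whose axes are the flange's). Camera axes: x right, y down, z forward; pixel columns grow to the right and rows downward; lengths in mm; the calibration is good to about 2 mm. A picture is of the moment at which its call begins: read the wrist's pose just before it. camera_model takes no time and is no camera call.
- env.job_done(): hands the job in; it is judged then, once.
Trained networks look in the newest picture that a camera, given by its name, has taken for a name from the list of things; names that differ only in an ending like _2 or _b are one class to them, and where a whole thing is asked for, a point or a joint stands for the part that bears it (a point fixed in the world has none). Each returns a list of dicts, best first, with "p" (0 to 1); they miss things now and then, are a little off and sometimes report something else, mostly with a low value. They report only what shows in the picture. A call takes as long as a camera call. They do not tell look-alikes from the thing itself.
- models.search_frame(name, camera): "point" ([x, y, z] in mm, in world coordinates, good to about 4 mm: the middle of the surface that is visible of it).
The state is a dict: "time_s": time; "qpos": joint angles; "qvel": joint speeds; "effort": joint torques, N m; "ee_pos": TCP position; "ee_rot": TCP orientation; "force": force on the tool from outside, world axes, zero at the start; "torque": the same for the moment, N m; "gripper_width": finger opening in mm; "gripper_force": force on a finger pad.
Only numpy, scipy, OpenCV 4.12 (cv2) and the standard library are available. Lean on these libraries where they do the work, as an engineer would, in place of code of your own. Each camera call takes 0.05 s, during which the arm holds its last target. There are 200 camera calls.

## Working session

There is one attempt and no reset: what is moved stays moved. The work goes in short steps, Python scripts to look and compute and a shell command to move; the robot and the scene stay as the last step left them, time stands still between calls to the robot, and variables do not carry over. Pictures are saved under pics/ and viewed, at most 10 in all, crops included, and the job is handed in when it is done.

```bash
mkdir -p pics; python3 - <<'E'
from workcell import env, grab_frame, camera_model, models
import cv2, numpy as np
for c in("top","scene"):
    im=grab_frame(c); cv2.imwrite(f"pics/{c}0.png",im)
    for n in ("vial_small","vial_medium","vial_large","stopper_small_top","stopper_medium_top","stopper_large_top","beaker","bottle_3","petri_1","tape_roll"):
        print(c,n,[(np.round(d["point"]).astype(int).tolist(),round(d["p"],2)) for d in models.search_frame(n,c)][:4])
s=env.state();print({k:np.round(v,2).tolist() for k,v in s.items()})
E
```

```text
top vial_small [([527, -209, 41], 0.68)]
top vial_medium [([443, 259, 50], 0.56)]
top vial_large [([321, -288, 76], 0.8), ([495, 364, 17], 0.57)]
top stopper_small_top [([531, -209, 53], 0.55)]
top stopper_medium_top [([447, 268, 75], 0.4)]
top stopper_large_top [([458, 40, 102], 0.64), ([324, -298, 102], 0.53)]
top beaker [([456, 122, 5], 0.59)]
top bottle_3 [([469, -101, 61], 0.77)]
top petri_1 [([494, 364, 20], 0.94), ([529, -207, 42], 0.53)]
top tape_roll [([444, -355, 19], 0.74)]
scene vial_small [([521, -206, 27], 0.78)]
scene vial_medium [([437, 262, 44], 0.97)]
scene vial_large [([438, 43, 65], 0.74), ([519, -208, 29], 0.65)]
scene stopper_small_top [([522, -210, 52], 0.59), ([441, 122, 39], 0.59)]
scene stopper_medium_top [([445, 268, 72], 0.58), ([450, 40, 99], 0.25)]
scene stopper_large_top [([454, 40, 97], 0.58)]
scene beaker [([434, 47, 58], 0.67), ([441, 120, 42], 0.57)]
scene bottle_3 [([454, -100, 50], 0.65)]
scene petri_1 [([492, 364, 16], 0.77)]
scene tape_roll []
{'time_s': 1.1, 'qpos': [-77.23, 18.31, 89.64, 0.0, 72.04, -1.15], 'qvel': [0.01, -0.01, -0.1, -0.04, 0.1, 0.16], 'effort': [0.0, -41.24, -23.22, 0.07, 0.04, 0.0], 'ee_pos': [138.25, -558.16, 224.98], 'ee_rot': [179.99, -0.0, 13.91], 'force': [0.52, 0.14, -0.14], 'torque': [-0.03, 0.06, -0.03], 'gripper_force': 0.0, 'gripper_width': 91.12}
```

View pics/top0.png

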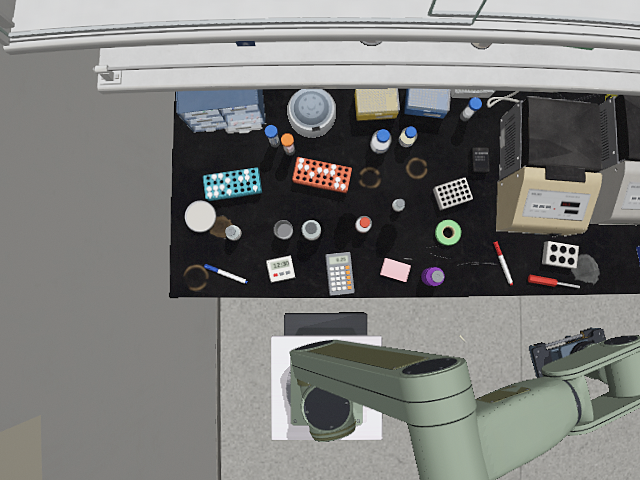

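View pics/scene0.png

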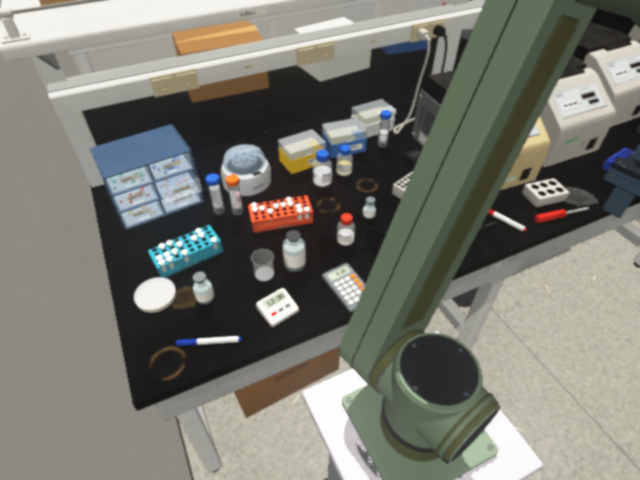

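The top view shows the small vial at (398,205), medium at (233,232), large at (311,230) and the purple look-alike at (432,277). The networks agree with this. I'll close the gripper and move towards the small vial at height.

```bash
python3 -m crank '1 38.5 -20.4 0 0 0 0;1 38.5 -20.4 0 0 0 0;1 38.5 -20.4 0 0 0 0;1 38.5 -20.4 0 0 0 0;1 38.5 -20.4 0 0 0 0;1 38.5 -20.4 0 0 0 0;1 38.5 -20.4 0 0 0 0;1 38.5 -20.4 0 0 0 0;1 38.5 -20.4 0 0 0 0;1 0 0 0 0 0 0' 20
cat > h.py <<'E'
from workcell import env, grab_frame, camera_model, models
import cv2, numpy as np
from scipy.spatial.transform import Rotation as Ro
def snap(name):
    s=env.state(); im=grab_frame("wrist"); cv2.imwrite(f"pics/{name}.png",im)
    return s,im
def Rt(s): return Ro.from_euler("xyz",s["ee_rot"],degrees=True).as_matrix()
def pix2w(s,u,v,z):
    c=camera_model("wrist");K=np.array(c["K"]);k=c["k1"];M=np.array(c["mount"])
    d=np.array([(u-K[0,2])/K[0,0],(v-K[1,2])/K[1,1]]);x=d.copy()
    for _ in range(20): x=d/(1+k*(x@x))
    R=Rt(s);o=R@M[:3,3]+s["ee_pos"];r=R@M[:3,:3]@np.r_[x,1]
    return o+r*(z-o[2])/r[2]
def w2pix(s,X):
    c=camera_model("wrist");K=np.array(c["K"]);k=c["k1"];M=np.array(c["mount"])
    p=M[:3,:3].T@(Rt(s).T@(np.array(X)-s["ee_pos"])-M[:3,3]);x=p[:2]/p[2];x=x*(1+k*(x@x))
    return x@K[:2,:2].T+K[:2,2]
def go(s,X): return np.round(Rt(s).T@(np.array(X)-s["ee_pos"]),1)
E
python3 - <<'E'
from h import *
s,im=snap("w1"); print(camera_model("wrist")["mount"]); print(w2pix(s,[529,-209,55]))
for n in ("vial_small","stopper_small_top"): print(n,[(np.round(d["point"]),round(d["p"],2)) for d in models.search_frame(n,"wrist")][:4])
print(go(s,[529,-209,100]),s["gripper_width"])
E
```

```text
time_s: 2.35
ee_pos: [432.2, -294.9, 224.9]
ee_rot: [-180.0, -0.0, 14.1]
force: [-0.0, -0.0, -0.1]
gripper_width: 0.4
gripper_force: 0.0
[[-1.47144173e-03 -9.66601358e-01 -2.56280414e-01  7.15722719e+01]
 [ 9.99998831e-01 -1.52862984e-03  2.39412275e-05 -6.73863380e-01]
 [-4.14899511e-04 -2.56280079e-01  9.66602477e-01 -1.59992080e+02]
 [ 0.00000000e+00  0.00000000e+00  0.00000000e+00  1.00000000e+00]]
[240.05669981  59.81309413]
vial_small [(array([ 526., -215.,   54.]), 0.62)]
stopper_small_top [(array([ 527., -212.,   52.]), 0.69)]
[114.8 -59.7 125. ] 0.38957453196442293
```

View pics/w1.png

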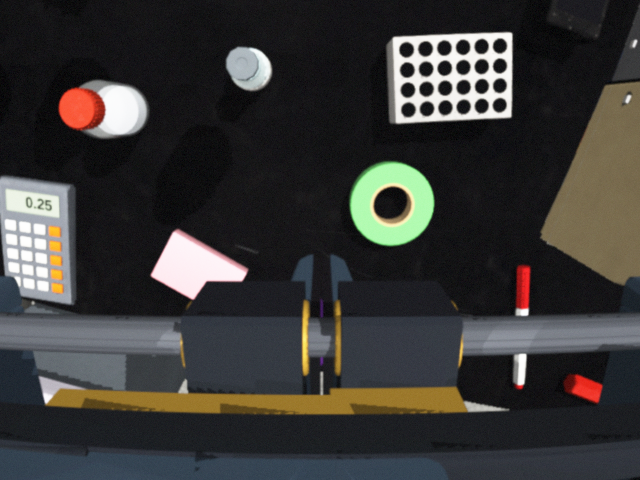

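The wrist view shows the small vial's stopper at about (243,64), the bottle's red cap at (82,108) and the tape roll below right. I'll convert that and move in for a near check.

```bash
python3 -m crank '1 20 -29.8 10 0 0 0;1 30 -29.8 30 0 0 0;1 0 0 30 0 0 0;1 0 0 0 0 0 0;1 0 0 0 0 0 0'; python3 - <<'E'
from h import *
s,im=snap("w2"); print(w2pix(s,[528,-211,55]))
for n in ("vial_small","stopper_small_top"): print(n,[(np.round(d["point"]),round(d["p"],2)) for d in models.search_frame(n,"wrist")][:4])
print(s["force"],s["ee_pos"])
E
```

```text
time_s: 3.12
ee_pos: [464.8, -228.0, 156.1]
ee_rot: [179.9, -0.1, 13.8]
force: [0.2, -0.2, 0.4]
gripper_width: 0.6
gripper_force: 0.0
[319.56735302 130.27492263]
vial_small [(array([ 526., -214.,   52.]), 0.88)]
stopper_small_top [(array([ 527., -213.,   53.]), 0.94)]
[ 0.18374666 -0.17320639  0.42346934] [ 464.80997259 -227.98367287  156.05902534]
```

View pics/w2.png

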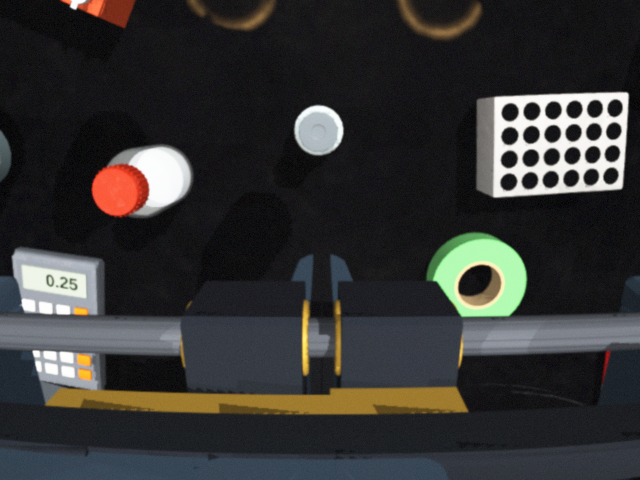

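The stopper centre is at (319,131), which matches the predicted (528,-211). Next I go above it and down to just over the top.

```bash
python3 -m crank '1 33 -0.8 0 0 0 0;1 32.5 -0.7 0 0 0 0;1 0 0 30 0 0 0;1 0 0 30 0 0 0;1 0 0 15 0 0 0;1 0 0 7 0 0 0;1 0 0 0 0 0 0;1 0 0 0 0 0 0'; python3 - <<'E'
from h import *
s=env.state();print(s["force"],s["ee_pos"],go(s,[528,-211,66]))
E
```

```text
time_s: 4.28
ee_pos: [528.5, -210.0, 74.0]
ee_rot: [179.9, -0.1, 13.9]
force: [-0.4, -0.3, -0.0]
gripper_width: 0.4
gripper_force: 0.0
[-0.40037871 -0.309332   -0.03572423] [ 528.53717824 -209.96140925   73.99508951] [-0.8  0.9  8. ]
```

```bash
python3 -m crank '1 -0.8 0.9 4 0 0 0;1 0 0 3 0 0 0;1 0 0 1 0 0 0;1 0 0 1 0 0 0;1 0 0 1 0 0 0;1 0 0 1 0 0 0;1 0 0 1 0 0 0;1 0 0 1 0 0 0;1 0 0 1 0 0 0'
```

```text
time_s: 5.4
ee_pos: [527.3, -210.7, 58.9]
ee_rot: [180.0, -0.0, 13.9]
force: [-0.9, 0.2, 4.2]
gripper_width: 0.1
gripper_force: 1.9
```

```bash
python3 -m crank '1 0 0 1 0 0 0;1 0 0 1 0 0 0;1 0 0 1 0 0 0;1 0 0 1 0 0 0;1 0 0 0 0 0 0'
```

```text
time_s: 6.02
ee_pos: [527.4, -210.7, 55.4]
ee_rot: [180.0, -0.0, 13.9]
force: [-0.6, -0.1, 7.5]
gripper_width: 0.7
gripper_force: 3.6
```

```bash
python3 -m crank '1 0 0 1 0 0 0;1 0 0 0.5 0 0 0;1 0 0 0 0 0 0;1 0 0 0 0 0 0'
```

```text
time_s: 6.52
ee_pos: [527.4, -210.7, 54.5]
ee_rot: [180.0, -0.0, 13.9]
force: [-2.0, 0.7, 10.9]
gripper_width: 0.3
gripper_force: 5.3
```

Force rises on a hard stop (10.9 N at 54.5 mm), so the small stopper is home. I'll lift and move towards the medium vial.

```bash
python3 -m crank '1 0 0 -8 0 0 0;1 0 0 -30 0 0 0;1 0 0 -45 0 0 0;1 0 0 -40 0 0 0;1 -1 -25 0 0 0 0;1 -2 -46 0 0 0 0;1 -2 -46 0 0 0 0;1 -2 -46 0 0 0 0;1 -2 -46 0 0 0 0;1 -2 -46 0 0 0 0' && python3 -m crank '1 -2 -46 0 0 0 0;1 -2 -46 0 0 0 0;1 -2 -46 0 0 0 0;1 -2 -46 0 0 0 0;1 -1 -46 0 0 0 0;1 0 0 0 0 0 0;1 0 0 0 0 0 0'; python3 - <<'E'
from h import *
s,im=snap("w3"); print(s["ee_pos"],w2pix(s,[446,268,75]))
for n in ("vial_medium","stopper_medium_top"): print(n,[(np.round(d["point"]),round(d["p"],2)) for d in models.search_frame(n,"wrist")][:4])
E
```

```text
time_s: 7.78
ee_pos: [453.2, 36.2, 174.9]
ee_rot: [-179.9, 0.2, 13.9]
force: [0.3, 0.3, 0.2]
gripper_width: 0.3
gripper_force: 0.0
time_s: 8.65
ee_pos: [390.2, 254.8, 175.3]
ee_rot: [179.9, 0.1, 14.0]
force: [0.1, -0.1, -0.2]
gripper_width: 0.7
gripper_force: 0.0
[390.15175292 254.84931266 175.30483521] [323.19460661 143.43576924]
vial_medium [(array([448., 263.,  68.]), 0.73)]
stopper_medium_top [(array([450., 266.,  77.]), 0.6), (array([490., 363.,  14.]), 0.41)]
```

View pics/w3.png

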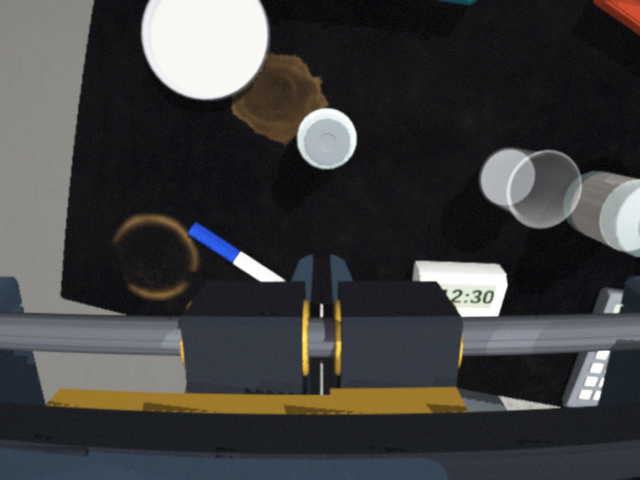

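The medium stopper's centre is at about (327.5,141), beside the stain, with the beaker well to the right.

```bash
python3 - <<'E'
from h import *
s=env.state(); X=pix2w(s,327.5,141.5,75); print(X, go(s,[X[0],X[1],86]))
E
```

```text
[448.86538614 265.20791876  75.        ] [58.7  3.2 90. ]
```

```bash
python3 -m crank '1 29.5 1.6 0 0 0 0;1 29.2 1.6 0 0 0 0;1 0 0 35 0 0 0;1 0 0 30 0 0 0;1 0 0 13 0 0 0;1 0 0 5 0 0 0;1 0 0 0 0 0 0;1 0 0 0 0 0 0'; python3 -c "
from h import *
s=env.state();print(go(s,[448.5,265.5,86]))"
```

```text
time_s: 9.8
ee_pos: [449.7, 266.7, 94.4]
ee_rot: [-180.0, -0.1, 13.9]
force: [-0.0, -0.7, -0.1]
gripper_width: 0.5
gripper_force: 0.0
[-1.5  0.9  8.4]
```

```bash
python3 -m crank '1 -1.2 0.7 4 0 0 0;1 0 0 3 0 0 0;1 0 0 1 0 0 0;1 0 0 1 0 0 0;1 0 0 1 0 0 0;1 0 0 1 0 0 0;1 0 0 1 0 0 0;1 0 0 1 0 0 0;1 0 0 1 0 0 0;1 0 0 1 0 0 0' && python3 -m crank '1 0 0 1 0 0 0;1 0 0 1 0 0 0;1 0 0 1 0 0 0;1 0 0 0 0 0 0;1 0 0 0 0 0 0'
```

```text
time_s: 11.05
ee_pos: [448.0, 265.3, 78.3]
ee_rot: [180.0, 0.0, 13.9]
force: [-2.6, -0.9, 4.5]
gripper_width: 0.3
gripper_force: 1.9
time_s: 11.68
ee_pos: [448.0, 265.4, 75.7]
ee_rot: [180.0, -0.0, 13.9]
force: [-2.4, -1.0, 5.2]
gripper_width: 0.7
gripper_force: 3.1
```

```bash
python3 -m crank '1 0 0 1 0 0 0;1 0 0 0 0 0 0;1 0 0 0 0 0 0' && python3 -m crank '1 0 0 0.5 0 0 0;1 0 0 0.5 0 0 0;1 0 0 0 0 0 0;1 0 0 0 0 0 0'
```

```text
time_s: 12.05
ee_pos: [448.1, 265.4, 75.0]
ee_rot: [-180.0, -0.0, 13.9]
force: [-1.2, -0.9, 9.2]
gripper_width: 0.4
gripper_force: 4.4
time_s: 12.55
ee_pos: [448.1, 265.4, 74.4]
ee_rot: [-180.0, -0.0, 13.9]
force: [-2.8, -0.7, 11.7]
gripper_width: 0.4
gripper_force: 5.6
```

The medium stopper is home: 11.7 N against the stop at 74.4 mm. On to the large vial.

```bash
python3 -m crank '1 0 0 -8 0 0 0;1 0 0 -30 0 0 0;1 0 0 -45 0 0 0;1 0 0 -42 0 0 0;1 -15 30 0 0 0 0;1 -22.5 47.5 0 0 0 0;1 -22.5 47.5 0 0 0 0;1 -22.5 47.5 0 0 0 0;1 -22.5 47.5 0 0 0 0;1 0 0 0 0 0 0' && python3 -m crank '1 0 0 0 0 0 0'; python3 - <<'E'
from h import *
s,im=snap("w4"); print(s["ee_pos"],w2pix(s,[457,40,100]))
for n in ("vial_large","stopper_large_top","beaker"): print(n,[(np.round(d["point"]),round(d["p"],2)) for d in models.search_frame(n,"wrist")][:4])
E
```

```text
time_s: 13.8
ee_pos: [398.4, 24.1, 198.3]
ee_rot: [180.0, -0.0, 13.6]
force: [0.2, -0.1, -0.1]
gripper_width: 0.3
gripper_force: 0.0
time_s: 13.92
ee_pos: [399.4, 26.8, 198.4]
ee_rot: [-180.0, -0.0, 13.9]
force: [-0.6, -0.4, -1.2]
gripper_width: 0.9
gripper_force: 0.0
[399.44674151  26.83889354 198.40673319] [323.95236664 141.31571799]
vial_large [(array([453.,  42.,  98.]), 0.79), (array([ 318., -275.,    7.]), 0.55)]
stopper_large_top [(array([452.,  41.,  98.]), 0.72)]
beaker [(array([453., 125.,  30.]), 0.71)]
```

View pics/w4.png

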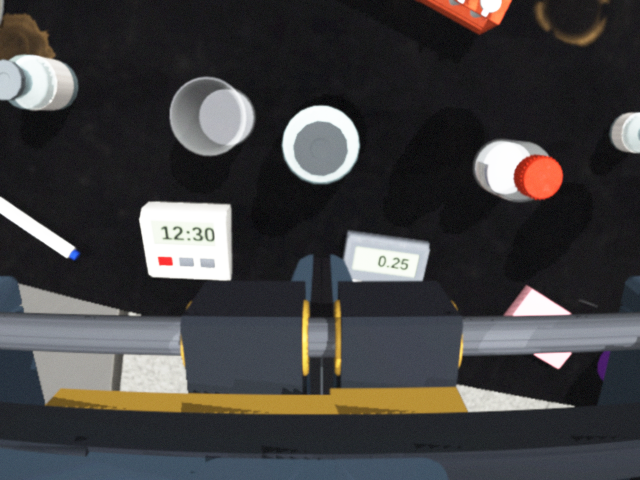

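The large stopper's centre is at about (320,146.5). The medium vial (left) and the bottle are standing as before.

```bash
python3 - <<'E'
from h import *
s=env.state(); X=pix2w(s,320,146.5,100); print(X, go(s,[X[0],X[1],111]))
E
```

```text
[453.28157947  42.44013285 100.        ] [55.9 -1.3 87.3]
```

```bash
python3 -m crank '1 28 -0.6 0 0 0 0;1 27.9 -0.6 0 0 0 0;1 0 0 35 0 0 0;1 0 0 28 0 0 0;1 0 0 12 0 0 0;1 0 0 5 0 0 0;1 0 0 0 0 0 0;1 0 0 0 0 0 0'; python3 -c "
from h import *
s=env.state();print(go(s,[453.5,42,111]))"
```

```text
time_s: 15.12
ee_pos: [453.7, 41.3, 119.3]
ee_rot: [180.0, -0.1, 13.9]
force: [-1.0, -0.8, -0.4]
gripper_width: 0.4
gripper_force: 0.0
[-0.  -0.8  8.3]
```

Final TCP for about 10 N is 99.5 mm, so 19.5 mm down in total.

```bash
python3 -m crank '1 0 -0.7 4 0 0 0;1 0 0 3 0 0 0;1 0 0 1 0 0 0;1 0 0 1 0 0 0;1 0 0 1 0 0 0;1 0 0 1 0 0 0;1 0 0 1 0 0 0;1 0 0 1 0 0 0;1 0 0 1 0 0 0;1 0 0 1 0 0 0' && python3 -m crank '1 0 0 1 0 0 0;1 0 0 1 0 0 0;1 0 0 1 0 0 0;1 0 0 1 0 0 0;1 0 0 0 0 0 0;1 0 0 0 0 0 0'
```

```text
time_s: 16.38
ee_pos: [452.8, 41.9, 103.3]
ee_rot: [180.0, 0.0, 13.9]
force: [-2.1, -0.6, 3.3]
gripper_width: 0.6
gripper_force: 1.9
time_s: 17.12
ee_pos: [452.8, 41.9, 100.0]
ee_rot: [180.0, -0.0, 13.9]
force: [-2.2, -0.4, 8.5]
gripper_width: 0.5
gripper_force: 4.5
```

```bash
python3 -m crank '1 0 0 0.5 0 0 0;1 0 0 0.5 0 0 0;1 0 0 0 0 0 0;1 0 0 0 0 0 0' && python3 -m crank '1 0 0 -8 0 0 0;1 0 0 -30 0 0 0;1 0 0 -45 0 0 0;1 -30 0 -20 0 0 0;1 -50 0 0 0 0 0;1 -30 0 0 0 0 0;1 0 0 0 0 0 0;1 0 0 0 0 0 0'; python3 - <<'E'
from h import *
s,im=snap("w5")
t=grab_frame("scene"); cv2.imwrite("pics/scene1.png",cv2.resize(t[170:320,100:420],None,fx=2.4,fy=2.4))
for n in ("stopper_small_top","stopper_medium_top","stopper_large_top"): print(n,[(np.round(d["point"]),round(d["p"],2)) for c in("scene","wrist") for d in models.search_frame(n,c)])
E
```

```text
time_s: 17.62
ee_pos: [452.9, 41.9, 99.3]
ee_rot: [180.0, -0.0, 13.9]
force: [-3.3, -0.8, 10.9]
gripper_width: 0.7
gripper_force: 5.8
time_s: 18.62
ee_pos: [347.3, 15.5, 201.7]
ee_rot: [180.0, -0.1, 13.9]
force: [0.2, 0.2, -0.4]
gripper_width: 0.7
gripper_force: 0.0
stopper_small_top [(array([442., 256.,  69.]), 0.35)]
stopper_medium_top [(array([443., 257.,  68.]), 0.96)]
stopper_large_top [(array([450.,  40.,  88.]), 0.69), (array([454.,  42.,  90.]), 0.86)]
```

View pics/scene1.png

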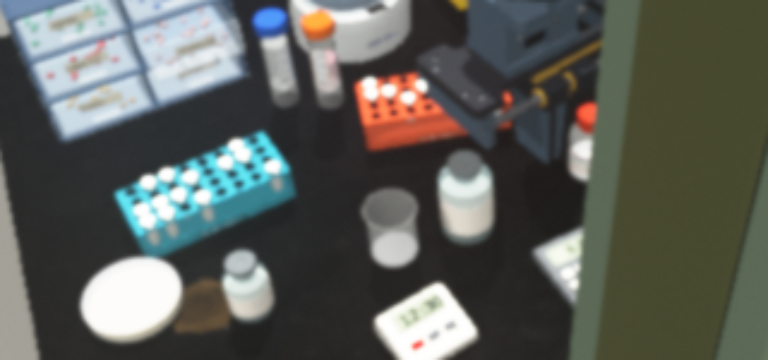

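View pics/w5.png

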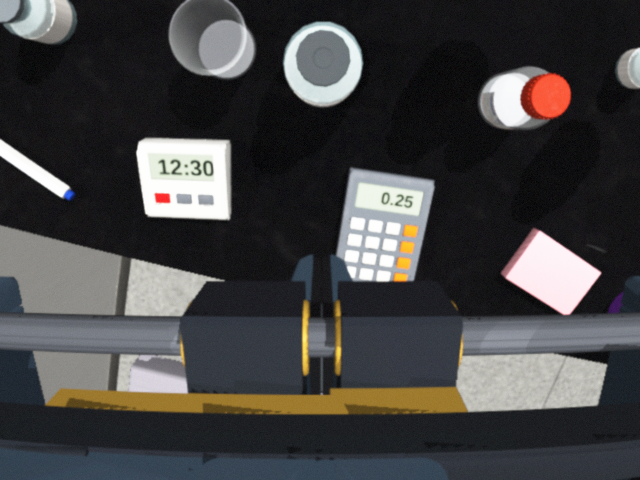

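All three vials stand upright where they were. The networks put the medium stopper top at about 68 mm and the large at about 89 mm. For the small one I have the force and depth at the stop. The gripper is clear, so I'll hand in.

```bash
python3 -c "
from workcell import env
print(env.job_done())"
```

```text
the job is handed in; nothing more can be done
None
```

I pressed all three stoppers home in order (small, medium, large) at no more than about 12 N in the readings and handed the job in at about 19 s; the small one's seating rests on force and depth at the stop, as no later picture measured its height.

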